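# Lock a coupling plug and prove the lock with a pull

### The job

Take the quick-coupling plug from the rest block and press it straight into the socket of the pull-test stand until it is locked fully home, its flange on the socket's top, pressing no harder than 20 N. Then prove the lock: keep hold of the plug and pull it straight up against the spring with about 12 N, steadily for two seconds and never with more than 20 N. Finally ease the load off and let go, leaving the plug locked upright in the socket and the other things on the bench undisturbed.

Things in the scene. Friction and masses are not known exactly. Their poses are not given: they have to be found in the camera images.
- plug: Loose steel coupling plug, 74 mm tall, 0.08-0.17 kg, upright in the rest. Origin: centre of its lower tip, z up its axis. Heights from the tip: tapered nose to 9 mm (6 mm wide at the tip, 14 at its top), 14 mm collar to 13, catch groove 8 mm wide to 25, taper and 14 mm barrel to 34, flange 30 mm wide to 38, then a plain round grip 24 mm in diameter to 74. Lift 40 mm to clear the rest.
- plug_grip (a point): Middle of the plug's 24 mm round grip, 56 mm above the plug's tip and 18 mm above the flange's top: hold it about here from above, in any yaw.
- socket_mouth (a point): Centre of the socket's bore in the top face of the square aluminium seat plate (48 x 48 mm) on the socket block (56 x 56 mm); z up, 62 to 68 mm above the bench (the plate's height was set differently each time; it stays put). Bore 15.2 mm wide, 2.5 mm chamfer. Fully home, the flange lies on the seat plate and the plug's tip is 34 mm below this point.
- bore (a point): Point on the bore's axis, always 15 mm below socket_mouth. Two sprung catches are hidden in the bore at a depth not known. They resist the entering plug with about 3 to 12 N and snap into its groove shortly before home. Then it is locked, with free play upward before the catches bear: anything from 1 to 8 mm, different every time. Not locked, it slides out at a few newtons.
- socket_block (a joint): Vertical travel of the sprung socket block on its posts, m: 0 unloaded, positive = lifted by a pull, negative = pushed down; 6 N per mm (a 12 N pull = +0.002), stops at +-0.010. A pointer at its front shows it on a small scale with marks 4 mm apart. The plug's own weight shifts it by -0.0002.
- pull_stand: The stand's fixed steel base plate, 100 x 120 x 8 mm, origin at the centre of its underside, on the bench; the socket's axis stands over the origin. Two guide posts and ears at the block's sides, 44 mm out along y, stay below 56 mm.
- rest: Fixed grey plastic rest block 44 x 134 x 40 mm, origin at the centre of its underside, long side along its y; three 18 mm holes right through on its centre line, at y = -42, 0 and +42 mm. The plug stands at y = -42 mm (flange on the block's top), a vial at +42 mm, the middle one is empty.
- vial: Small screw-cap vial, 16 mm wide, 59 mm tall, loose in the rest's other end hole; origin at its foot. Bystander: leave it.
- petri_dish_1: Loose petri dish 90 mm wide, 15 mm high, origin at the centre of its underside. Bystander.
- beaker_1: Loose glass beaker 58 mm wide, 71 mm tall, between the rest block and the stand, origin at the centre of its underside. Bystander.
- lab_timer: Small loose white timer 26 x 66 x 60 mm, standing upright, origin at the centre of its underside. Bystander.
- marker_1: Loose marker pen lying on the bench, 129 mm long, 11 mm thick. Bystander.
There are look-alikes about, which are no part of the job. Leave any orange, pink or purple look-alike of the plug alone.

How it is judged:
On the way, in this order (a step that is already met when the one before it is completed fails the run):
1. the plug is pressed fully home in the socket: tip within 1 mm of its home depth, axis within 3 mm (z of plug in the frame of socket_mouth below -0.033 m and x of plug in the frame of socket_mouth between -0.003 and 0.003 m and y of plug in the frame of socket_mouth between -0.003 and 0.003 m and angle between plug's own z axis and vertical below 0.08 rad), for 0.1 s.
2. the locked plug is pulled up against the catches (free play taken up) and the spring reads 8 to 16 N for 1.2 s without a break (value of joint socket_block between 0.00133 and 0.00267 m and z of plug in the frame of socket_mouth between -0.0334 and -0.0245 m and x of plug in the frame of socket_mouth between -0.003 and 0.003 m and y of plug in the frame of socket_mouth between -0.003 and 0.003 m), for 1.2 s.
At the end, for the whole second after the job is handed in: The plug stands at rest, upright within 0.08 rad, in the socket: tip 25.5 to 36 mm below the mouth (home is 34, the rest is free play), axis within 3 mm in x and y, and the spring is unloaded (between -1.5 and +1.0 mm) (z of plug in the frame of socket_mouth between -0.036 and -0.0255 m and x of plug in the frame of socket_mouth between -0.003 and 0.003 m and y of plug in the frame of socket_mouth between -0.003 and 0.003 m and angle between plug's own z axis and vertical below 0.08 rad and value of joint socket_block between -0.0015 and 0.001 m and linear speed of plug below 0.02 m/s); the robot touches nothing.
It fails at once if pulled with more than 22 N (spring lifted over 3.67 mm) (value of joint socket_block above 0.00367 m).
It fails at once if pressed with more than 25 N (spring down over 4.17 mm) (value of joint socket_block below -0.00417 m).
It fails at once if the vial is lifted out or tipped (distance of vial from where it was at the start of the episode above 0.02 m or angle between vial's own z axis and vertical above 0.3 rad).
It fails at once if a bystander is shifted by more than 20 mm (distance of any of petri_dish_1, beaker_1, lab_timer, marker_1 from where it was at the start of the episode above 0.02 m).
It also fails if it takes over 64 s, if anything falls off the work surface, if the arm or the gripper's body presses on something with over 40 N, if the wrist force passes 120 N, or if a joint passes its speed limit or range.

### The arm

A 7-joint arm with a two-finger parallel gripper is mounted at the origin on a cart in front of the work surface, level with it; the furniture and walls round the work are solid. World frame = base frame: x ahead of the robot, y to its left, z up, the work surface at z = 0. Lengths are in m, angles in rad, forces in N, time in s.
With the tool pointing down it reaches from about 0.4 to 0.875 m from the base axis. Payload 19.3 kg.
Tool frame: the origin (TCP) lies where the fingers leave the gripper's body, on its centre line; the fingertips stand bot.tip_reach ahead of it and the grasp point (between the pads) lies 54 mm ahead of it (bot.tip_reach is the distance from the TCP to the fingertips, in m); z points along the fingers, y is the line along which they close (so a half turn about z gives the same grasp; the last joint's range is limited). The gripper opens to 85 mm and grips with 20 to 120 N. Pads are 22 mm wide; open, the fingers measure 114 mm over their backs; the gripper's body (76 mm by 85 mm) begins 54 mm behind the grasp point. The pads swing forward as they close: fully open they stand 13 mm farther back than shut.
Start: joints at [-0.07, 0.521, -0.036, 1.599, 0.021, 1.021, -0.113], TCP at [0.625, -0, 0.304] pointing down, gripper open.
Joint ranges: [-2.91, 2.91], [-0.3, 2.13], [-1.5, 1.42], [0.17, 2.43], [-1.26, 4.41], [0.16, 1.93], [-2.52, 2.52]. Speed limits (rad/s): [1.89, 1.89, 2.39, 2.39, 3.01, 3.01, 3.01].

### API

Orientations are given as [roll, pitch, yaw] about the fixed x, y, z axes, in that order (R = Rz(yaw) Ry(pitch) Rx(roll)).
In Python, from workcell import bot gives the robot as it stands. The module is installed in compiled form; this text tells all that it offers.
- The arm moves only by the shell command python3 -m jog 'ROWS' [FORCE]. ROWS is JSON, a list that holds one entry, the list of rows, each a list of 7 numbers: the shift along the tool's x, y, z in mm, then the turn, a rotation vector about the tool's x, y, z in rad, then the opening, from 0 (shut) to 1 (fully open). In form: [[[tx, ty, tz, wx, wy, wz, fingers], ...]]. A call has 1 to 5 rows; each row shifts and turns the commanded pose from where the row before left it, along the tool's axes as they then stand; what a row does not reach is not made up. A row lasts 1/10 s, in which the tool goes at most 50 mm and 8.59 degrees, less where a joint would pass 70% of its speed; a pose out of reach is approached as far as the arm can. A call is refused whole if a number of a shift passes 50 or a number of a turn 0.15, either way. A call with a gripper value outside its range is refused whole. The fingers move at their own pace and stop on an object; FORCE is the grip in N (left out, the last holds). Time passes only in rows, so rows that do not move let the fingers close. It gives the time, the measured TCP pose, the force, the opening and the grip force at its end, in the units of the state.
- bot.observe(): the state, without advancing time (a new reading comes with each control period).
- bot.grab_frame(name): name is "scene" or "side" or "wrist"; returns a dict with "img" (420x560x3 uint8, red, green, blue), "intrinsics" (3x3 intrinsics, pixels), "R" (3x3) and "t" (3): a world point X has camera coordinates R X + t; the wrist camera has in their place "tool_from_camera" (4x4, takes a point from camera to tool coordinates, whose origin is the TCP and whose axes are the flange's). Camera axes: x right, y down, z forward; pixel columns grow to the right and rows downward; lengths in m; the calibration is good to about 2 mm. The wrist camera is an equidistant fisheye: a pixel r from the principal point sees the ray r / f radians off the axis. A picture is of the moment at which its call begins: read the wrist's pose just before it. There is no depth.
- bot.job_done(): hands the job in; it is judged then, once.
Trained networks look in a picture, given as the dict that the camera call returned (one of the last four; its "shot" number tells which), for a name from the list of things; names that differ only in an ending like _2 or _b are one class to them, and where a whole thing is asked for, a point or a joint stands for the part that bears it (a point fixed in the world has none). Each returns a list of dicts, best first, with "conf" (0 to 1); they miss things now and then, are a little off and sometimes report something else, mostly with a low value. They report only what shows in the picture. A call takes as long as a camera call. They do not tell look-alikes from the thing itself.
- bot.trace(query, picture): "region" (420x560 bool, what is visible of it).
- bot.spot_point(query, picture): "xyz" ([x, y, z] in m, in world coordinates, good to about 4 mm: a listed point, or the origin of a listed thing).
The state is a dict: "clock": time; "qpos": joint angles; "qd": joint speeds; "joint_efforts": joint torques, N m; "position": TCP position; "tool_rot": TCP orientation; "force": force on the tool from outside, world axes, zero at the start; "moment": the same for the moment, N m; "grip_width": finger opening in m; "finger_force": force on a finger pad.
Only numpy, scipy, OpenCV 4.12 (cv2) and the standard library are available. Lean on these libraries where they do the work, as an engineer would, in place of code of your own. Each camera call takes 0.05 s, during which the arm holds its last target. There are 200 camera calls.

## Working session

There is one attempt and no reset: what is moved stays moved. The work goes in short steps, Python scripts to look and compute and a shell command to move; the robot and the scene stay as the last step left them, time stands still between calls to the robot, and variables do not carry over. Pictures are saved under pics/ and viewed, at most 10 in all, crops included, and the job is handed in when it is done.

```bash
mkdir -p pics; python3 - <<'E'
from workcell import bot
import cv2,numpy as np
s=bot.observe(); print(s['clock'],s['position'],s['tool_rot'],s['force'],bot.tip_reach)
ims=[]
for n in ['scene','side']:
    p=bot.grab_frame(n); ims.append(p['img'])
    for q in ['plug','plug_grip','socket_mouth','rest','vial','pull_stand','beaker_1','petri_dish_1','lab_timer','marker_1']:
        for d in bot.spot_point(q,p)[:3]: 
            X=np.array(d['xyz']);c=p['R']@X+p['t'];u=p['intrinsics']@c
            print(n,q,round(d['conf'],2),X.round(4),(u[:2]/u[2]).round())
    cv2.imwrite(f'pics/{n}.png',p['img'][:,:,::-1])
E
```

```text
0.0 [ 6.24748717e-01 -4.20562993e-05  3.03327615e-01] [-3.14048280e+00  1.04901638e-04  1.57077842e+00] [-0.12546376 -0.08634875  0.48880113] 0.0726
scene plug 0.62 [ 5.430e-01 -2.738e-01 -5.000e-04] [333. 250.]
scene plug 0.58 [ 0.4234 -0.337  -0.0022] [306. 283.]
scene plug 0.45 [ 0.3578 -0.2645 -0.001 ] [269. 272.]
scene plug_grip 0.72 [ 0.3588 -0.2594  0.0586] [269. 255.]
scene plug_grip 0.7 [ 0.4182 -0.3365  0.0545] [305. 270.]
scene plug_grip 0.69 [ 0.4458 -0.2663  0.062 ] [301. 244.]
scene socket_mouth 0.55 [0.5125 0.1066 0.0685] [260. 154.]
scene rest 0.75 [ 0.4539 -0.2242 -0.0017] [295. 249.]
scene rest 0.71 [0.5131 0.1086 0.0685] [260. 154.]
scene vial 0.51 [ 0.4654 -0.1853 -0.0011] [292. 238.]
scene pull_stand 0.98 [0.5142 0.1092 0.0031] [261. 170.]
scene beaker_1 0.92 [ 0.372  -0.0161 -0.0009] [235. 210.]
scene petri_dish_1 0.88 [ 0.5871 -0.0397 -0.0024] [304. 193.]
scene petri_dish_1 0.65 [0.5139 0.11   0.0537] [260. 157.]
scene petri_dish_1 0.31 [ 0.4435 -0.2651  0.062 ] [300. 244.]
scene lab_timer 0.82 [ 0.5952 -0.1496  0.0008] [326. 214.]
scene marker_1 0.54 [ 0.5351 
[... 191 characters left out ...]
e plug_grip 0.65 [ 0.4183 -0.3405  0.0544] [305. 256.]
side plug_grip 0.61 [ 0.4442 -0.2647  0.0626] [292. 237.]
side plug_grip 0.54 [ 0.5364 -0.2737  0.0545] [325. 231.]
side socket_mouth 0.71 [ 5.385e-01 -4.840e-01  2.000e-04] [391. 286.]
side socket_mouth 0.67 [0.5144 0.1135 0.0685] [232. 186.]
side rest 0.75 [ 0.454  -0.2183 -0.0009] [284. 253.]
side vial 0.5 [ 0.4445 -0.2614  0.0653] [292. 236.]
side pull_stand 0.75 [0.5152 0.1128 0.0008] [234. 207.]
side beaker_1 0.6 [ 0.3717 -0.0139  0.0011] [213. 233.]
side petri_dish_1 0.69 [ 0.5807 -0.0405 -0.0016] [282. 218.]
side lab_timer 0.73 [ 6.001e-01 -1.480e-01 -4.000e-04] [311. 228.]
side marker_1 0.68 [ 0.5389 -0.4848  0.0006] [391. 286.]
```

```bash
python3 - <<'E'
import cv2
a=cv2.imread('pics/scene.png')[120:330,180:460]; 
cv2.imwrite('pics/crop1.png',cv2.resize(a,(800,600),interpolation=cv2.INTER_CUBIC))
E
```

```text
(no output)
```

View pics/crop1.png

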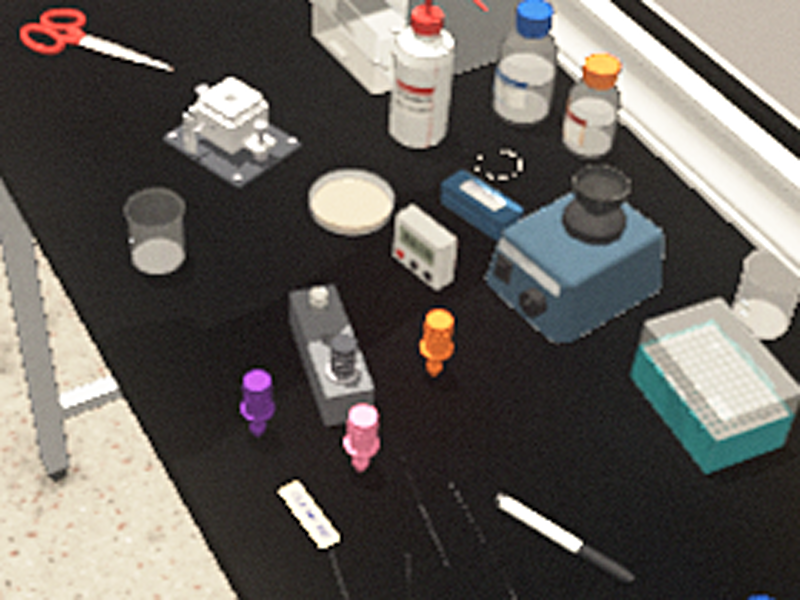

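The candidates are steel in the rest (300,245), purple (269,260), pink (306,270) and orange (333,240). Only the dark steel plug stands in the rest block, at the end opposite the white-capped vial (about 291,223), and it isn't one of the excluded colours. So it is the one meant, at about (0.445, -0.265). The enlarged crop confirms this. The stand is at (0.514, 0.110).

```bash
python3 -m jog '[[[-38,-26,0,0,0,0,0.7],[-38,-26,0,0,0,0,0.7],[-38,-26,0,0,0,0,0.7],[-38,-26,10,0,0,0,0.7],[-38,-26,10,0,0,0,0.7]]]' 40; python3 -m jog '[[[-38,-26,10,0,0,0,0.7],[-37,-24,10,0,0,0,0.7],[0,0,0,0,0,0,0.7],[0,0,0,0,0,0,0.7]]]'
cat > h.py <<'E'
from workcell import bot
import numpy as np,cv2
from scipy.spatial.transform import Rotation as Ro
def pose():
    s=bot.observe(); return Ro.from_euler('xyz',s['tool_rot']).as_matrix(),np.array(s['position']),s
def ray(p,R,t,uv):
    K=p['intrinsics'];d=np.array([(uv[0]-K[0,2])/K[0,0],(uv[1]-K[1,2])/K[1,1]]);r=np.hypot(*d)
    v=np.array([*(d/r*np.sin(r)),np.cos(r)]);T=np.array(p['tool_from_camera'])
    return R@T[:3,3]+t+0, R@T[:3,:3]@v
def atz(p,R,t,uv,z):
    o,v=ray(p,R,t,uv); return o+v*(z-o[2])/v[2]
def proj(p,R,t,X):
    T=np.array(p['tool_from_camera']);c=T[:3,:3].T@(R.T@(np.array(X)-t)-T[:3,3])
    th=np.arctan2(np.hypot(c[0],c[1]),c[2]);n=c[:2]/np.hypot(c[0],c[1])*th;K=p['intrinsics']
    return np.array([K[0,0]*n[0]+K[0,2],K[1,1]*n[1]+K[1,2]])
E
python3 - <<'E'
from h import *
R,t,s=pose(); p=bot.grab_frame('wrist'); print(s['clock'],t,s['tool_rot'],s['force'])
print(p['intrinsics'],p['tool_from_camera'])
for q in ['plug','plug_grip','rest','vial']:
    for d in bot.spot_point(q,p)[:4]: print(q,round(d['conf'],2),np.round(d['xyz'],4),proj(p,R,t,d['xyz']).round())
cv2.imwrite('pics/w1.png',p['img'][:,:,::-1])
E
```

```text
clock: 1.6
position: [0.4939, -0.1914, 0.284]
tool_rot: [3.141, 0.0, 1.571]
force: [0.9, -0.7, -0.1]
grip_width: 0.0596
finger_force: 0.0
clock: 2.0
position: [0.4446, -0.2657, 0.2639]
tool_rot: [-3.142, -0.0, 1.569]
force: [0.7, 1.2, 0.3]
grip_width: 0.06
finger_force: 0.0
2.0 [ 0.44455894 -0.2656855   0.26386919] [-3.14150010e+00 -9.20359519e-05  1.56877936e+00] [0.72571094 1.23986542 0.31982723]
[[325.1922621    0.         277.47130841]
 [  0.         325.1922621  211.51184001]
 [  0.           0.           1.        ]] [[-5.19311774e-04 -9.60177593e-01 -2.79389908e-01  7.10930238e-02]
 [ 9.99999696e-01 -3.35940908e-04 -7.04208270e-04  1.13238484e-03]
 [ 5.82306502e-04 -2.79390188e-01  9.60177475e-01 -6.93296531e-02]
 [ 0.00000000e+00  0.00000000e+00  0.00000000e+00  1.00000000e+00]]
plug 0.88 [ 0.5366 -0.2745 -0.0012] [362. 196.]
plug 0.76 [ 0.4224 -0.3438 -0.0026] [257. 255.]
plug 0.57 [ 0.3627 -0.2649 -0.0031] [201. 187.]
plug_grip 0.82 [ 0.4456 -0.2637  0.061 ] [278. 200.]
plug_grip 0.82 [ 0.5365 -0.2778  0.0591] [378. 215.]
plug_grip 0.61 [ 0.421  -0.3397  0.0566] [252. 276.]
plug_grip 0.59 [ 0.3637 -0.2584  0.0565] [186. 194.]
rest 0.91 [ 0.4536 -0.2227 -0.0023] [285. 147.]
vial 0.62 [ 0.4637 -0.1815  0.0043] [296. 107.]
```

View pics/w1.png

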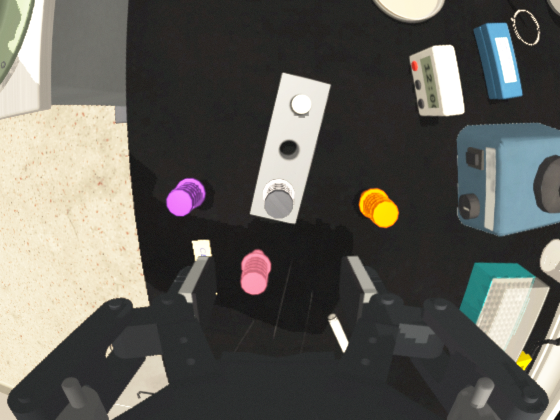

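The wrist view confirms it: the steel plug's round top is at (278,204) in the rest's near end, with the vial at (302,104) and the coloured look-alikes well clear. I'm almost directly above it, so I descend and grip.

```bash
python3 -m jog '[[[0.5,0.5,35,0,0,0,0.7],[0,0,35,0,0,0,0.7],[0,0,30,0,0,0,0.7],[0,0,25,0,0,0,0.7],[0,0,10,0,0,0,0.7]]]'; python3 -m jog '[[[0,0,8,0,0,0,0.7],[0,0,0,0,0,0,0.5],[0,0,0,0,0,0,0],[0,0,0,0,0,0,0],[0,0,0,0,0,0,0]]]' 60; python3 -m jog '[[[0,0,0,0,0,0,0],[0,0,0,0,0,0,0],[0,0,0,0,0,0,0],[0,0,0,0,0,0,0]]]'
```

```text
clock: 2.75
position: [0.4452, -0.2636, 0.127]
tool_rot: [-3.139, -0.001, 1.572]
force: [0.6, -0.1, 0.2]
grip_width: 0.0596
finger_force: 0.0
clock: 3.25
position: [0.4459, -0.2648, 0.1221]
tool_rot: [3.14, 0.001, 1.571]
force: [-0.9, 1.8, 6.2]
grip_width: 0.0223
finger_force: 58.4
clock: 3.65
position: [0.446, -0.2647, 0.1221]
tool_rot: [3.14, 0.001, 1.571]
force: [-0.5, 1.2, 5.2]
grip_width: 0.0226
finger_force: 58.4
```

```bash
python3 -m jog '[[[0,0,-8,0,0,0,0],[0,0,-20,0,0,0,0],[0,0,-30,0,0,0,0],[0,0,-30,0,0,0,0],[0,0,-30,0,0,0,0]]]'; python3 -m jog '[[[42,8,0,0,0,0,0],[42,8,0,0,0,0,0],[42,8,0,0,0,0,0],[42,8,0,0,0,0,0],[42,8,0,0,0,0,0]]]'; python3 -m jog '[[[42,8,0,0,0,0,0],[42,8,0,0,0,0,0],[0,0,0,0,0,0,0],[0,0,0,0,0,0,0],[0,0,0,0,0,0,0]]]'
python3 - <<'E'
from h import *
R,t,s=pose(); print(s['clock'],t,s['tool_rot'],s['force'],s['grip_width'])
for c in ['wrist','scene','side']:
  p=bot.grab_frame(c)
  for q in ['plug','socket_mouth','bore','pull_stand']:
    for d in bot.spot_point(q,p)[:2]:
        X=np.array(d['xyz'])
        if c=='wrist': u=proj(p,R,t,X)
        else: u=p['intrinsics']@(p['R']@X+p['t']);u=u[:2]/u[2]
        print(c,q,round(d['conf'],2),X.round(4),u.round(1))
  cv2.imwrite(f'pics/{c}2.png',p['img'][:,:,::-1])
E
```

```text
clock: 4.15
position: [0.4453, -0.2645, 0.2412]
tool_rot: [3.141, 0.0, 1.571]
force: [0.1, 0.7, -1.6]
grip_width: 0.0225
finger_force: 58.8
clock: 4.65
position: [0.4856, -0.0529, 0.2401]
tool_rot: [3.14, 0.0, 1.571]
force: [1.2, 0.7, -0.9]
grip_width: 0.0225
finger_force: 58.9
clock: 5.15
position: [0.5014, 0.0284, 0.2394]
tool_rot: [3.141, 0.0, 1.57]
force: [-0.1, -0.3, -0.8]
grip_width: 0.0225
finger_force: 58.9
5.15 [0.50135474 0.02841281 0.23939436] [3.14125195e+00 4.37907897e-04 1.56960501e+00] [-0.13148736 -0.34753959 -0.82734526] 0.022522550023552326
wrist plug 0.65 [0.5019 0.0334 0.122 ] [276.7 230. ]
wrist plug 0.61 [ 0.5821 -0.0345  0.0024] [353.9 252.5]
wrist socket_mouth 0.59 [0.514  0.1139 0.0723] [293.5  99.6]
wrist bore 0.58 [0.5165 0.1116 0.0514] [295.4 104.1]
wrist pull_stand 0.89 [0.5172 0.114  0.0006] [293.2 104.1]
scene plug 0.74 [ 0.3586 -0.2673 -0.0038] [270.1 273.5]
scene plug 0.65 [ 0.4213 -0.3356 -0.001 ] [304.6 282.9]
scene socket_mouth 0.59 [0.5144 0.1103 0.0698] [260.4 152.8]
scene bore 0.57 [0.5153 0.1126 0.0507] [260.5 157.2]
scene pull_stand 0.96 [0.5134 0.1117 0.0016] [260.4 169.9]
side plug 0.63 [ 0.3623 -0.2653  0.0006] [264.5 271.7]
side plug 0.61 [0.5039 0.0322 0.1247] [243.3 175.2]
side socket_mouth 0.62 [0.5057 0.0308 0.1243] [244.2 175.3]
side socket_mouth 0.43 [0.5159 0.1149 0.0639] [232.6 186.9]
side bore 0.65 [0.5142 0.1134 0.0543] [232.5 190.2]
side pull_stand 0.65 [ 0.5155  0.1158 -0.0006] [233.4 206.9]
side pull_stand 0.29 [0.5135 0.1126 0.0689] [232.2 185.7]
```

View pics/wrist2.png

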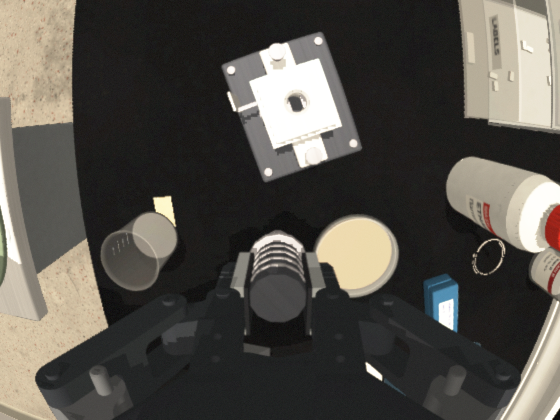

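The wrist view shows the plug held straight between the pads around (277,280). The socket is ahead, with its bore at about (296,101). I'll overlay models to refine both the plug-in-hand offset and the bore.

```bash
python3 - <<'E'
from h import *
R,t,s=pose(); p=bot.grab_frame('wrist'); im=p['img'][:,:,::-1].copy()
g=cv2.cvtColor(im,cv2.COLOR_BGR2GRAY)
big=cv2.resize(im,None,fx=4,fy=4,interpolation=cv2.INTER_CUBIC)
def circ(c,r,col):
    P=[proj(p,R,t,np.array(c)+[r*np.cos(a),r*np.sin(a),0]) for a in np.linspace(0,6.28,60)]
    cv2.polylines(big,[(np.array(P)*4+1.5).round().astype(int)],True,col,1)
tip=t-[0,0,.1160]
for h,r in [(0,.003),(.009,.007),(.034,.015),(.038,.015)]: circ(tip+[0,0,h],r,(0,255,0) if r>.01 else (0,0,255))
sub=g[85:120,278:315]; m=(sub<70).astype(np.uint8)
n,l,st,ce=cv2.connectedComponentsWithStats(m)
for i in range(1,n):
    if st[i,4]>20: 
        uv=ce[i]+[278,85]; print(st[i],uv,[atz(p,R,t,uv,z).round(4) for z in(.062,.065,.068)])
for z,c in((.065,(0,255,0)),): circ([.5145,.112,z],.0101,c)
a=big[4*60:4*150,4*220:4*370]; b=big[4*200:4*290,4*220:4*370]
cv2.imwrite('pics/ov.png',cv2.resize(np.vstack([a,b]),(500,600)) if 0 else np.vstack([a[:300],b[:300]]))
E
```

```text
(no output)
```

View pics/ov.png

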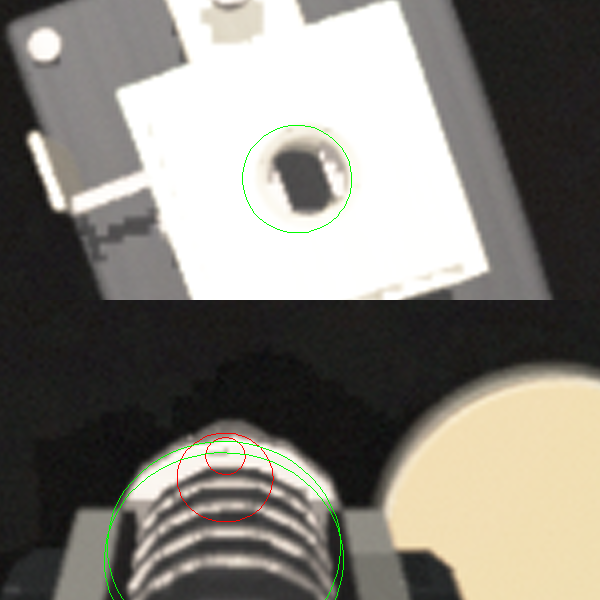

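```bash
python3 - <<'E'
from h import *
R,t,s=pose(); p=bot.grab_frame('wrist'); im=p['img'][:,:,::-1].copy()
reg=bot.trace('plug',p); 
for r in reg[:3]:
    ys,xs=np.nonzero(r['region']); print(round(r['conf'],2),len(xs),xs.min(),xs.max(),ys.min(),ys.max())
im=(255*(im/255.)**.45).astype(np.uint8)
a=cv2.resize(im[215:305,225:330],None,fx=6,fy=6,interpolation=cv2.INTER_CUBIC); b=a.copy()
def circ(c,r,col):
    P=[proj(p,R,t,np.array(c)+[r*np.cos(q),r*np.sin(q),0])-[225,215] for q in np.linspace(0,6.28,60)]
    cv2.polylines(a,[(np.array(P)*6+2.5).round().astype(int)],True,col,1)
tip=t-[0,0,.1160]
for h,r,c in [(0,.003,(0,0,255)),(.009,.007,(0,0,255)),(.013,.007,(0,0,255)),(.034,.015,(0,255,0)),(.038,.015,(0,255,0)),(.074,.012,(255,0,0))]: circ(tip+[0,0,h],r,c)
cv2.imwrite('pics/ov2.png',a)
E
```

```text
0.88 4200 250 305 230 320
```

View pics/ov2.png

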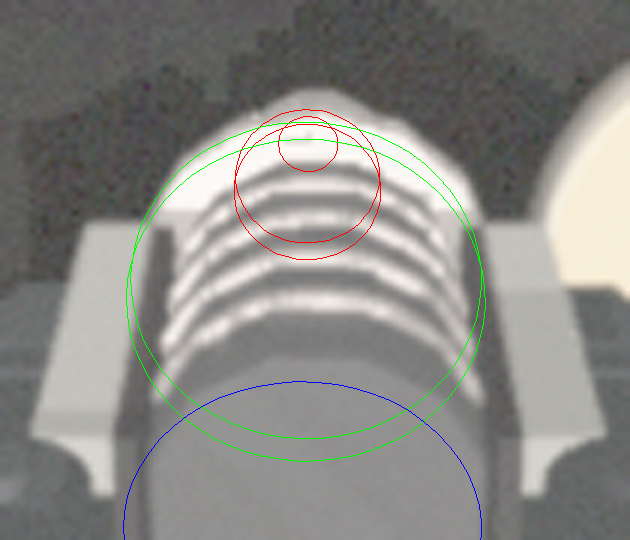

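The plug appears about 0.8 mm (x) and 1.8 mm (y) off the TCP in the same camera that puts the mouth at about (0.516, 0.113). The aligned TCP is therefore about (0.515, 0.1115).

```bash
python3 -m jog '[[[28,5,0,0,0,0,0],[28,5,0,0,0,0,0],[27,4,10,0,0,0,0],[0,0,15,0,0,0,0],[0,0,15,0,0,0,0]]]'; python3 -m jog '[[[0,0,0,0,0,0,0],[0,0,0,0,0,0,0]]]'
python3 - <<'E'
from h import *
R,t,s=pose(); p=bot.grab_frame('wrist'); im=p['img'][:,:,::-1]; print(t,s['force'],s['tool_rot'])
a=cv2.resize(im[150:280,190:365],None,fx=4,fy=4,interpolation=cv2.INTER_CUBIC)
q=bot.grab_frame('side'); b=cv2.resize(q['img'][130:230,170:300][:,:,::-1],(676,520),interpolation=cv2.INTER_CUBIC)
cv2.imwrite('pics/w3.png',a); cv2.imwrite('pics/s3.png',b)
E
```

```text
clock: 6.55
position: [0.5155, 0.1135, 0.1984]
tool_rot: [3.141, -0.0, 1.572]
force: [0.1, 0.7, -1.7]
grip_width: 0.0222
finger_force: 58.9
clock: 6.75
position: [0.5155, 0.1124, 0.1991]
tool_rot: [-3.141, 0.0, 1.571]
force: [-0.7, 0.2, -0.7]
grip_width: 0.0226
finger_force: 58.9
[0.51553097 0.11236033 0.19912312] [-0.67533554  0.20420716 -0.74138628] [-3.14124753e+00  1.60002415e-04  1.57056581e+00]
```

View pics/w3.png

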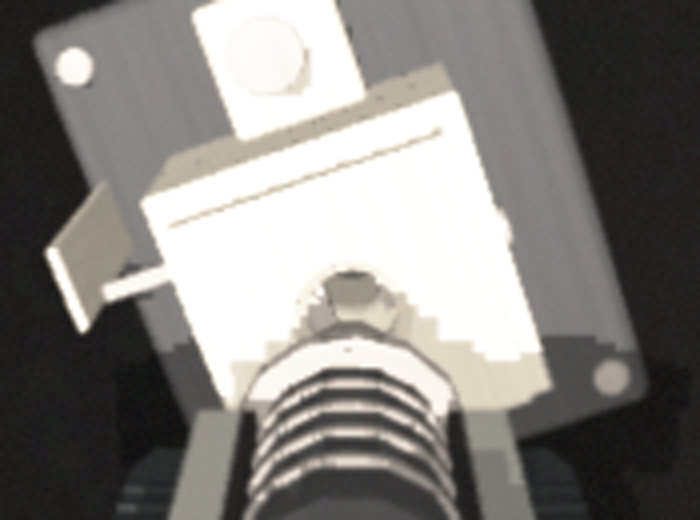

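View pics/s3.png

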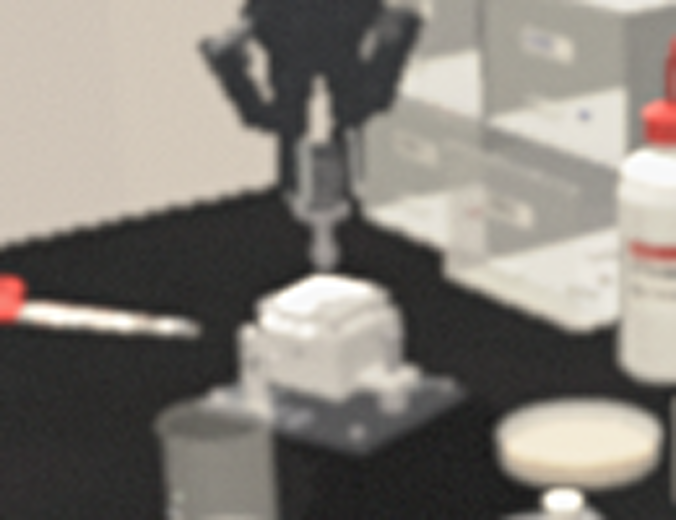

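The wrist crop shows the bore's rim centred at about x=350, directly ahead of the plug's axis (350), so x is aligned. The side view shows the nose over the seat. Next I check y from the rim's far edge at about (277.5,217).

```bash
python3 - <<'E'
from h import *
R,t,s=pose(); p=bot.grab_frame('wrist')
for z in (.064,.068): print(atz(p,R,t,(277.5,217),z), atz(p,R,t,(190+300/4,150+300/4),z),atz(p,R,t,(190+400/4,150+300/4),z))
E
python3 -m jog '[[[0,0,8,0,0,0,0],[0,0,5,0,0,0,0],[0,0,2,0,0,0,0],[0,0,0,0,0,0,0]]]'
```

```text
[0.51696781 0.12009706 0.064     ] [0.50864795 0.11453197 0.064     ] [0.5252787  0.11451572 0.064     ]
[0.51696711 0.12133351 0.068     ] [0.50880959 0.115877   0.068     ] [0.52511584 0.11586108 0.068     ]
clock: 7.3
position: [0.5153, 0.1124, 0.1835]
tool_rot: [-3.141, 0.0, 1.571]
force: [-1.0, 0.4, -1.2]
grip_width: 0.0223
finger_force: 58.9
```

```bash
python3 -m jog '[[[-1,0.4,1,0,0,0,0],[0,0,2,0,0,0,0],[0,0,2,0,0,0,0],[0,0,0,0,0,0,0]]]';python3 -m jog '[[[0,0,1,0,0,0,0],[0,0,1,0,0,0,0],[0,0,0,0,0,0,0]]]';python3 -m jog '[[[0,0,1,0,0,0,0],[0,0,1,0,0,0,0],[0,0,0,0,0,0,0]]]'
```

```text
clock: 7.7
position: [0.5158, 0.1115, 0.1787]
tool_rot: [-3.141, 0.0, 1.571]
force: [-0.2, 0.1, -0.9]
grip_width: 0.0225
finger_force: 58.9
clock: 8.0
position: [0.5159, 0.1115, 0.1768]
tool_rot: [-3.141, 0.0, 1.571]
force: [-0.1, 0.6, -1.2]
grip_width: 0.0224
finger_force: 58.9
clock: 8.3
position: [0.5159, 0.1115, 0.1748]
tool_rot: [-3.141, 0.0, 1.571]
force: [-0.2, -0.7, -0.8]
grip_width: 0.0223
finger_force: 58.9
```

```bash
for i in 1 ; do python3 -m jog '[[[0,0,1,0,0,0,0],[0,0,1,0,0,0,0],[0,0,0,0,0,0,0]]]'; done; python3 -m jog '[[[0,0,1,0,0,0,0],[0,0,1,0,0,0,0],[0,0,0,0,0,0,0]]]'
```

```text
clock: 8.6
position: [0.5158, 0.1115, 0.1728]
tool_rot: [-3.141, 0.0, 1.571]
force: [0.8, 0.0, -1.1]
grip_width: 0.0225
finger_force: 58.9
clock: 8.9
position: [0.5159, 0.1115, 0.1707]
tool_rot: [-3.141, 0.0, 1.571]
force: [0.7, 0.1, -0.4]
grip_width: 0.0223
finger_force: 58.9
```

```bash
python3 -m jog '[[[0,0,1,0,0,0,0],[0,0,1,0,0,0,0],[0,0,0,0,0,0,0]]]'; python3 -m jog '[[[0,0,1,0,0,0,0],[0,0,1,0,0,0,0],[0,0,0,0,0,0,0]]]'; python3 -m jog '[[[0,0,1,0,0,0,0],[0,0,1,0,0,0,0],[0,0,0,0,0,0,0]]]'
```

```text
clock: 9.2
position: [0.5158, 0.1115, 0.1688]
tool_rot: [-3.141, 0.0, 1.571]
force: [0.1, 0.1, -2.0]
grip_width: 0.0227
finger_force: 58.9
clock: 9.5
position: [0.5158, 0.1114, 0.1667]
tool_rot: [-3.141, 0.0, 1.571]
force: [0.5, 0.1, -0.8]
grip_width: 0.0227
finger_force: 58.9
clock: 9.8
position: [0.5158, 0.1115, 0.1648]
tool_rot: [-3.141, 0.0, 1.571]
force: [-0.6, -0.1, -0.4]
grip_width: 0.0226
finger_force: 58.9
```

```bash
python3 -m jog '[[[0,0,1,0,0,0,0],[0,0,1,0,0,0,0],[0,0,0,0,0,0,0]]]'; python3 -m jog '[[[0,0,1,0,0,0,0],[0,0,1,0,0,0,0],[0,0,0,0,0,0,0]]]'; python3 -m jog '[[[0,0,1,0,0,0,0],[0,0,1,0,0,0,0],[0,0,0,0,0,0,0]]]'
```

```text
clock: 10.1
position: [0.5158, 0.1114, 0.1628]
tool_rot: [-3.141, 0.0, 1.571]
force: [-1.4, -1.6, 3.4]
grip_width: 0.0225
finger_force: 59.0
clock: 10.4
position: [0.5161, 0.1115, 0.1609]
tool_rot: [3.141, -0.0, 1.571]
force: [-1.6, -0.8, 4.2]
grip_width: 0.0223
finger_force: 59.1
clock: 10.7
position: [0.5164, 0.1116, 0.1591]
tool_rot: [3.14, -0.0, 1.571]
force: [-0.2, -0.5, 7.4]
grip_width: 0.0222
finger_force: 59.1
```

Catch resistance is building (about 8 N net). I continue in small steps.

```bash
python3 -m jog '[[[0,0,1,0,0,0,0],[0,0,0,0,0,0,0]]]'; python3 -m jog '[[[0,0,1,0,0,0,0],[0,0,0,0,0,0,0]]]'; python3 -m jog '[[[0,0,1,0,0,0,0],[0,0,0,0,0,0,0]]]'
```

```text
clock: 10.9
position: [0.5164, 0.1116, 0.1582]
tool_rot: [3.14, -0.0, 1.571]
force: [-0.1, -0.4, 6.7]
grip_width: 0.0225
finger_force: 59.1
clock: 11.1
position: [0.5158, 0.1115, 0.1566]
tool_rot: [-3.141, -0.0, 1.571]
force: [-0.6, 0.3, -2.9]
grip_width: 0.0225
finger_force: 58.8
clock: 11.3
position: [0.5159, 0.1115, 0.1558]
tool_rot: [3.142, -0.0, 1.571]
force: [-0.0, -0.1, 0.1]
grip_width: 0.0223
finger_force: 58.8
```

```bash
python3 -m jog '[[[0,0,1,0,0,0,0],[0,0,1,0,0,0,0],[0,0,0,0,0,0,0]]]'; python3 -m jog '[[[0,0,1,0,0,0,0],[0,0,1,0,0,0,0],[0,0,0,0,0,0,0]]]';  python3 -m jog '[[[0,0,1,0,0,0,0],[0,0,0,0,0,0,0]]]'; python3 -m jog '[[[0,0,1,0,0,0,0],[0,0,0,0,0,0,0]]]'
```

```text
clock: 11.6
position: [0.5159, 0.1115, 0.1538]
tool_rot: [3.142, -0.0, 1.571]
force: [-0.0, 0.2, 2.6]
grip_width: 0.0223
finger_force: 58.8
clock: 11.9
position: [0.5158, 0.1114, 0.1517]
tool_rot: [-3.141, 0.0, 1.571]
force: [0.1, -0.5, -1.6]
grip_width: 0.0225
finger_force: 59.0
clock: 12.1
position: [0.5157, 0.1115, 0.1506]
tool_rot: [-3.141, 0.0, 1.571]
force: [-0.2, 0.1, -1.0]
grip_width: 0.0226
finger_force: 59.0
clock: 12.3
position: [0.5158, 0.1114, 0.1497]
tool_rot: [-3.141, 0.0, 1.571]
force: [0.0, 0.4, -2.0]
grip_width: 0.0223
finger_force: 59.0
```

```bash
python3 -m jog '[[[0,0,1,0,0,0,0],[0,0,0,0,0,0,0]]]'; python3 -m jog '[[[0,0,1,0,0,0,0],[0,0,0,0,0,0,0]]]';  python3 -m jog '[[[0,0,1,0,0,0,0],[0,0,0,0,0,0,0]]]'
```

```text
clock: 12.5
position: [0.5159, 0.1114, 0.1489]
tool_rot: [3.142, 0.0, 1.571]
force: [-1.1, -0.3, 1.3]
grip_width: 0.0224
finger_force: 59.1
clock: 12.7
position: [0.5159, 0.1115, 0.148]
tool_rot: [3.141, -0.0, 1.571]
force: [-1.9, -1.5, 7.2]
grip_width: 0.0224
finger_force: 59.3
clock: 12.9
position: [0.5159, 0.1115, 0.1472]
tool_rot: [3.141, -0.0, 1.571]
force: [-3.3, -1.1, 12.1]
grip_width: 0.0226
finger_force: 59.9
```

```bash
python3 -m jog '[[[0,0,0.5,0,0,0,0],[0,0,0,0,0,0,0],[0,0,0,0,0,0,0]]]'
python3 - <<'E'
from h import *
R,t,s=pose(); p=bot.grab_frame('wrist'); print(t,s['force'])
a=p['img'][150:280,190:365][:,:,::-1]
q=bot.grab_frame('side'); b=q['img'][150:230,190:298][:,:,::-1]
cv2.imwrite('pics/home.png',np.vstack([cv2.resize(a,(400,300),interpolation=cv2.INTER_CUBIC),cv2.resize(b,(400,300),interpolation=cv2.INTER_CUBIC)]))
E
```

```text
clock: 13.2
position: [0.516, 0.1115, 0.1469]
tool_rot: [3.141, -0.0, 1.571]
force: [-4.3, -0.8, 13.2]
grip_width: 0.0225
finger_force: 60.1
[0.51597813 0.11149094 0.14688557] [-4.34737367 -0.7527958  13.24524053]
```

View pics/home.png

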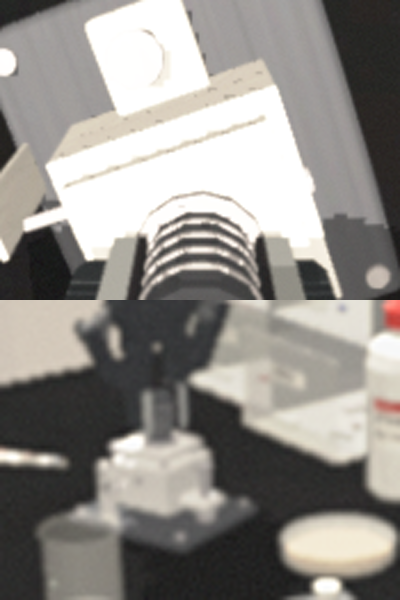

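The flange sits on the seat plate in both crops, with about 14 N pressing. Now I ease off and take up the free play.

```bash
python3 -m jog '[[[0,0,-1,0,0,0,0],[0,0,-1,0,0,0,0],[0,0,-0.7,0,0,0,0],[0,0,0,0,0,0,0]]]'; python3 -m jog '[[[0,0,-1,0,0,0,0],[0,0,0,0,0,0,0]]]'; python3 -m jog '[[[0,0,-1,0,0,0,0],[0,0,0,0,0,0,0]]]'
```

```text
clock: 13.7
position: [0.5159, 0.1115, 0.1491]
tool_rot: [3.142, -0.0, 1.571]
force: [0.1, 0.4, 1.1]
grip_width: 0.0223
finger_force: 59.3
clock: 13.9
position: [0.5159, 0.1115, 0.1501]
tool_rot: [-3.141, 0.0, 1.571]
force: [0.1, -0.7, -1.4]
grip_width: 0.0224
finger_force: 59.2
clock: 14.1
position: [0.5159, 0.1115, 0.1511]
tool_rot: [-3.142, 0.0, 1.571]
force: [-0.1, -0.5, -1.4]
grip_width: 0.0225
finger_force: 59.2
```

```bash
for i in 1; do python3 -m jog '[[[0,0,-1,0,0,0,0],[0,0,0,0,0,0,0]]]'; python3 -m jog '[[[0,0,-1,0,0,0,0],[0,0,0,0,0,0,0]]]'; python3 -m jog '[[[0,0,-1,0,0,0,0],[0,0,0,0,0,0,0]]]'; done
```

```text
clock: 14.3
position: [0.5158, 0.1115, 0.1521]
tool_rot: [-3.141, 0.0, 1.571]
force: [-0.3, 0.0, -3.5]
grip_width: 0.0221
finger_force: 59.0
clock: 14.5
position: [0.5158, 0.1115, 0.153]
tool_rot: [-3.141, 0.0, 1.571]
force: [1.6, 0.7, -7.7]
grip_width: 0.0228
finger_force: 59.0
clock: 14.7
position: [0.5157, 0.1114, 0.1539]
tool_rot: [-3.141, 0.0, 1.571]
force: [2.2, 0.6, -12.9]
grip_width: 0.0222
finger_force: 59.2
```

The load reads about 12 N net (12.9 minus about 1.1 for the plug's weight). Now I hold it.

```bash
for i in 1 2 3 4 5; do python3 -m jog '[[[0,0,0,0,0,0,0],[0,0,0,0,0,0,0],[0,0,0,0,0,0,0],[0,0,0,0,0,0,0],[0,0,0,0,0,0,0]]]' | egrep 'clock|posit|force: \['; done
```

```text
clock: 15.2
position: [0.5158, 0.1114, 0.154]
force: [0.2, -0.1, -14.1]
clock: 15.7
position: [0.5158, 0.1115, 0.1541]
force: [-1.0, -1.2, -13.0]
clock: 16.2
position: [0.5158, 0.1114, 0.1541]
force: [-1.0, 0.4, -13.4]
clock: 16.7
position: [0.5159, 0.1115, 0.1541]
force: [-0.6, -0.4, -13.8]
clock: 17.2
position: [0.5159, 0.1115, 0.1541]
force: [-1.4, -0.4, -13.5]
```

```bash
python3 -m jog '[[[0,0,-0,0,0,0,0],[0,0,1,0,0,0,0],[0,0,1,0,0,0,0],[0,0,1,0,0,0,0],[0,0,1,0,0,0,0]]]'; python3 -m jog '[[[0,0,0.7,0,0,0,0],[0,0,0,0,0,0,0],[0,0,0,0,0,0,0]]]'; python3 -m jog '[[[0,0,0,0,0,0,0.35],[0,0,0,0,0,0,0.5],[0,0,0,0,0,0,0.7],[0,0,0,0,0,0,0.7],[0,0,0,0,0,0,0.7]]]'
```

```text
clock: 17.7
position: [0.5162, 0.1115, 0.1504]
tool_rot: [3.141, -0.0, 1.571]
force: [-3.2, -1.3, 1.5]
grip_width: 0.0225
finger_force: 60.7
clock: 18.0
position: [0.5161, 0.1114, 0.1495]
tool_rot: [3.141, -0.0, 1.571]
force: [-1.9, -1.7, -0.7]
grip_width: 0.0222
finger_force: 60.7
clock: 18.5
position: [0.5159, 0.1115, 0.1494]
tool_rot: [3.141, -0.0, 1.571]
force: [-0.5, -0.3, 0.3]
grip_width: 0.0599
finger_force: 0.0
```

```bash
python3 -m jog '[[[0,0,-5,0,0,0,0.7],[0,0,-15,0,0,0,0.7],[0,0,-25,0,0,0,0.7],[0,0,-30,0,0,0,0.7],[0,0,-15,0,0,0,0.7]]]'; python3 -m jog '[[[0,0,0,0,0,0,0.7],[0,0,0,0,0,0,0.7],[0,0,0,0,0,0,0.7]]]'
python3 - <<'E'
from h import *
R,t,s=pose(); p=bot.grab_frame('wrist'); print(t,s['force'])
for q in ['plug_grip','plug']:
    for d in bot.spot_point(q,p)[:2]: print(q,round(d['conf'],2),np.round(d['xyz'],4))
cv2.imwrite('pics/end.png',p['img'][:,:,::-1])
E
```

```text
clock: 19.0
position: [0.5164, 0.1116, 0.2419]
tool_rot: [3.139, -0.001, 1.571]
force: [-0.0, 0.3, -1.0]
grip_width: 0.0599
finger_force: 0.0
clock: 19.3
position: [0.5155, 0.1114, 0.2387]
tool_rot: [-3.14, 0.0, 1.571]
force: [-0.5, -0.3, -0.6]
grip_width: 0.06
finger_force: 0.0
[0.51554644 0.11139475 0.23867209] [-0.49954437 -0.26384393 -0.61999307]
plug_grip 0.58 [0.5153 0.1121 0.0874]
plug 0.83 [0.5178 0.114  0.0359]
```

View pics/end.png

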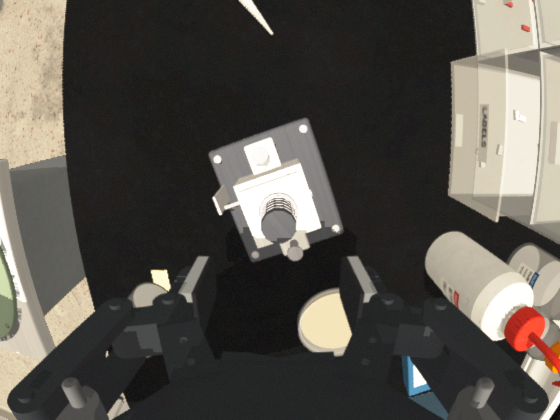

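The plug stands upright in the socket at (277,222), released, and the gripper is clear, so I hand the job in.

```bash
python3 -c "
from workcell import bot
print(bot.job_done())"
```

```text
the job is handed in; nothing more can be done
None
```

The plug was pressed home at about 14 N, pull-tested at about 12 N for 2.5 s, eased off and released upright in the socket, and the job is handed in with no verdict returned.

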